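# Snug up the loose taper plug on a solvent filter block

### The arm

A 6-joint arm with a two-finger parallel gripper is mounted at the origin on the work surface. World frame = base frame: x ahead of the robot, y to its left, z up, the work surface at z = 0. Lengths are in m, angles in rad, forces in N, time in s.
With the tool pointing down it reaches from about 0.3 to 0.875 m from the base axis. Payload 6.4 kg.
Tool frame: the origin (TCP) lies at the very end of the fingers, on their centre line; the grasp point (between the pads) lies 19 mm behind it; z points along the fingers, y is the line along which they close (so a half turn about z gives the same grasp; the last joint's range is limited). The gripper opens to 88 mm and grips with 3 to 60 N. Pads are 18 mm wide; open, the fingers measure 123 mm over their backs; the gripper's body (75 mm by 187 mm) begins 45 mm behind the grasp point.
Start: joints at [-1.384, 0.181, 1.607, -0, 1.354, -0.206], TCP at [0.22, -0.531, 0.239] pointing down, gripper open.
Joint ranges: [-2.99, 2.99], [-0.89, 2.07], [0.3, 2.58], [-1.14, 4.28], [0, 2.63], [-3.12, 3.12]. Speed limits (rad/s): [2.57, 2.57, 3.01, 3.14, 3.14, 3.14].

### API

Orientations are given as a unit quaternion [x, y, z, w].
In Python, from workcell import bot, eyes, job gives the robot as it stands.
- The arm moves only by the tool move_arm, never from a script. Its argument "plan" is a list that holds one entry, the list of rows, each a list of 4 numbers: the shift along the tool's x, y, z in m, then the turn about the tool's z in rad. A call has 1 to 12 rows; each row is the pose to reach, as a shift and turn from the pose commanded when the call began, along the tool's axes at that moment; what a row does not reach only later rows make up. A row lasts 1/8 s, in which the tool goes at most 62.5 mm and 10.7 degrees, less where a joint would pass 70% of its speed; a pose out of reach is approached as far as the arm can. A call with a gripper value outside its range is refused whole. "gripper" is the gripper command: -1 is fully open, 1 is shut, values between are in proportion, set as the call begins (left out, the last holds). The fingers move at their own pace and stop on an object; "newtons" is the grip in N (left out, the last holds). Time passes only in rows, so rows that repeat a pose let the fingers close. It gives the time, the measured TCP pose, the force, the opening and the grip force at its end, in the units of the state.
- bot.get_state(): the state, without advancing time (a new reading comes with each control period).
- eyes.snapshot(name): name is "side" or "top" or "wrist"; returns a dict with "image" (400x640x3 uint8, blue, green, red), "fx", "fy", "cx", "cy" (pixels), "T" (4x4, takes a point from camera to world coordinates); the wrist camera has in their place "tool_from_camera" (4x4, takes a point from camera to tool coordinates, whose origin is the TCP and whose axes are the flange's). Camera axes: x right, y down, z forward; pixel columns grow to the right and rows downward; lengths in m; the calibration is good to about 2 mm. A picture is of the moment at which its call begins: read the wrist's pose just before it. There is no depth.
- job.job_done(): hands the job in; it is judged then, once.
The state is a dict: "time_s": time; "qpos": joint angles; "joint_velocities": joint speeds; "effort": joint torques, N m; "position": TCP position; "eef_rot": TCP orientation; "force": force on the tool from outside, world axes, zero at the start; "moment": the same for the moment, N m; "grip_width": finger opening in m; "grip_force": force on a finger pad.
Only numpy, scipy, OpenCV 4.12 (cv2) and the standard library are available. Lean on these libraries where they do the work, as an engineer would, in place of code of your own. Each camera call takes 0.05 s, during which the arm holds its last target. There are 200 camera calls.

### The job

Three filter blocks stand in the spill tray by the chromatograph; the plug with the long upright tee handle is still loose. Turn that plug clockwise (seen from above) until it goes snug and drags the white collar beneath it round by about 15 degrees (at least 6, no more than 30), then let go of it. Leave the short wing plug and the round knurled plug as they are.

Things in the scene. Friction and masses are not known exactly. Their poses are not given: they have to be found in the camera images.
- tee_grip (a point): Middle of the loose plug's tee handle: an upright dark steel bar 56 mm long (x), 12 mm thick (y), 34 mm tall (z up). The point is on the vertical turning axis, 92 mm above the table, 17 mm below the bar's top. It turns in place, without rising, in a fixed 60x60x50 mm aluminium block (top 54 mm above the table). Two like blocks stand at least 105 mm off on centres; the order of the three varies.
- tee_collar (a joint): Turn (rad, clockwise from above +) of the white disc, 40 mm wide, 5 mm thick, under the tee handle. 0 while the plug is loose, its black mark in line with the block's. The plug turns easily (0.03 N m) for 0.3 to 1.1 rad, each time different; then it is snug (0.18 N m, rising 0.15 N m per rad), the disc turns with it and both stay where left. Wanted about 0.26 (0.1 to 0.52).
- wing_plug (a joint): Turn (rad, clockwise +, 0 at the start) of the bystander plug with the short dark steel wing, 30 mm long, 8 mm thick, top 86 mm above the table, on a like block; its white disc is part of it. Already tight (0.25 N m): leave it within 0.2 of 0.
- round_plug (a joint): Turn (rad, clockwise +, 0 at the start) of the bystander plug with the round knurled dark steel head, 34 mm wide, top 82 mm above the table, on a like block; its white disc is part of it. Already tight (0.25 N m): leave it within 0.2 of 0.
Things that resemble listed ones, but are neither listed nor needed, are in the scene too. Leave any orange look-alike of the part that bears tee_grip alone. Leave any orange look-alike of the part that bears round_plug alone.

How it is judged:
At the end, for the whole second after the job is handed in: The tee plug is snug: its collar stands turned clockwise by 0.09 to 0.55 rad (5 to 31 degrees) and is at rest; the wing plug and the round plug are within 0.2 rad (11 degrees) of where they were (value of joint tee_collar between 0.09 and 0.55 rad and velocity of joint tee_collar between -0.05 and 0.05 rad/s and value of joint wing_plug between -0.2 and 0.2 rad and value of joint round_plug between -0.2 and 0.2 rad); the robot touches nothing.
It fails at once if the wing plug or the round plug is turned by more than 0.2 rad (value of joint any of wing_plug, round_plug above 0.2 rad or value of joint any of wing_plug, round_plug below -0.2 rad).
It also fails if it takes over 35 s, if anything falls off the work surface, if the arm or the gripper's body presses on something with over 40 N, if the wrist force passes 120 N, or if a joint passes its speed limit or range.

## Working session

There is one attempt and no reset: what is moved stays moved. The work goes in short steps, Python scripts to look and compute and a tool call to move; the robot and the scene stay as the last step left them, time stands still between calls to the robot, and variables do not carry over. Pictures are saved under pics/ and viewed, at most 10 in all, crops included, and the job is handed in when it is done.

Besides the shell and the picture viewer there is one more tool, called after "Emit:" by a JSON object that holds its "name" and its "arguments". move_arm: Moves the arm, as the interface text tells. Its arguments: {"type":"object","properties":{"plan":{"type":"array"},"gripper":{"type":"number"},"newtons":{"type":"number"}},"required":["plan"]}

```bash
mkdir -p pics
python3 - <<'E'
from workcell import bot, eyes, job
import cv2,numpy as np
s=bot.get_state();print(s)
for n in("top","side"):
    d=eyes.snapshot(n);cv2.imwrite(f"pics/{n}1.png",d["image"]);print(n,d["fx"],d["fy"],d["cx"],d["cy"],d["T"])
E
```

```text
{'time_s': 0.0, 'qpos': array([-1.38428866e+00,  1.81551364e-01,  1.60796376e+00, -3.61485530e-05,
        1.35379787e+00, -2.06301368e-01]), 'joint_velocities': array([-0.00056983,  0.00111868, -0.00207067, -0.00170481,  0.00065161,
        0.00019358]), 'effort': array([ 1.30408345e-03, -4.33865762e+01, -3.41846895e+01,  7.03119719e-02,
        3.85660864e-02, -1.21193561e-04]), 'position': array([ 0.22000789, -0.53068212,  0.23782572]), 'eef_rot': array([ 9.80773428e-01,  1.95148003e-01, -9.13333361e-06, -8.60304065e-04]), 'force': array([ 0.03711055, -0.05164197, -0.12726083]), 'moment': array([0.01952204, 0.00032521, 0.03689828]), 'grip_force': 0.0, 'grip_width': 0.08823201407846543}
top 362.7629210495577 362.7629210495577 321.2021832043307 201.72991256460875 [[-0.00986776 -0.99825165  0.05827759  0.57836164]
 [-0.99926524  0.01200276  0.03639935 -0.01934342]
 [-0.0370352  -0.05787559 -0.99763661  0.73462894]
 [ 0.          0.          0.          1.        ]]
side 382.1839408809395 382.1839408809395 320.2868533457165 196.16474794738795 [[-0.74766715 -0.49549769  0.44212654  0.29156523]
 [-0.66404866  0.56362748 -0.49128754  0.3719261 ]
 [-0.00576282 -0.66091309 -0.75044033  0.64130936]
 [ 0.          0.          0.          1.        ]]
```

View pics/top1.png

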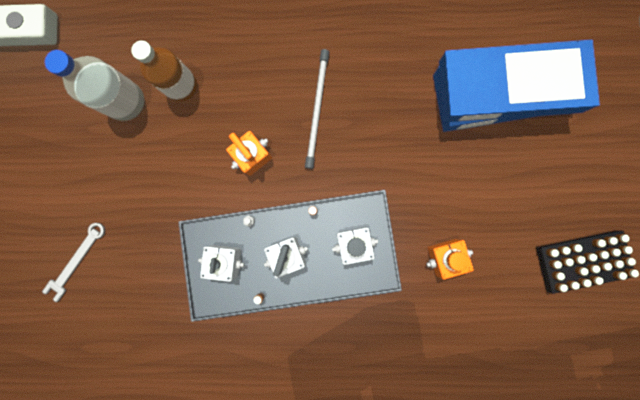

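View pics/side1.png

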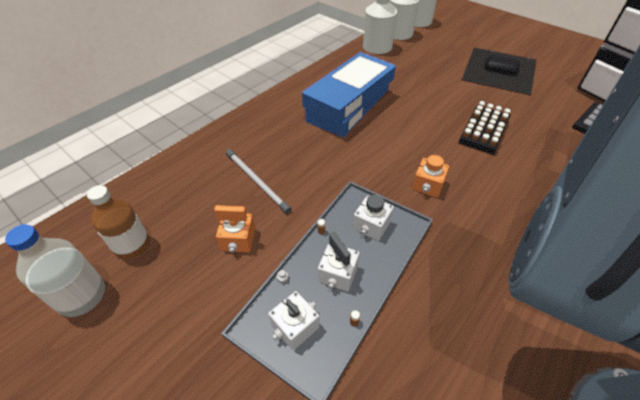

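Top view: the tee plug is in the middle at about (285,258). The wing is on the left (218,265), the round plug on the right (355,247), and the orange decoys are outside the tray. Next I'll measure the tee.

```bash
cat > h.py <<'E'
import numpy as np,cv2
def ray(d,uv,z,T=None):
    T=d["T"] if T is None else T
    uv=np.atleast_2d(uv).astype(float)
    c=np.c_[(uv[:,0]-d["cx"])/d["fx"],(uv[:,1]-d["cy"])/d["fy"],np.ones(len(uv))]@T[:3,:3].T
    o=T[:3,3]; return o+c*((z-o[2])/c[:,2])[:,None]
def proj(d,p,T=None):
    T=d["T"] if T is None else T
    c=(np.atleast_2d(p)-T[:3,3])@T[:3,:3]
    return np.c_[c[:,0]/c[:,2]*d["fx"]+d["cx"],c[:,1]/c[:,2]*d["fy"]+d["cy"]]
E
python3 - <<'E'
from workcell import bot, eyes, job
from h import *
out=[]
for n,(x,y) in(("top",(285,258)),("side",(339,258))):
    d=eyes.snapshot(n);g=d["image"].max(2)
    w=28;c=g[y-w:y+w,x-w:x+w]
    m=(c<75).astype(np.uint8)
    k,l,st,ce=cv2.connectedComponentsWithStats(m)
    for i in range(1,k):
        if st[i,4]>40: print(n,st[i]+[x-w,y-w,0,0,0],ce[i]+[x-w,y-w],cv2.minAreaRect(np.argwhere(l==i)[:,::-1].astype(np.float32)))
    out.append(cv2.resize(d["image"][y-w:y+w,x-w:x+w],None,fx=7,fy=7,interpolation=cv2.INTER_NEAREST))
    if n=="top":
        print(ray(d,[(285,258),(218,265),(355,247)],.054))
cv2.imwrite("pics/c.png",np.hstack(out))
E
```

```text
[[ 0.5134952   0.07429892  0.054     ]
 [ 0.50121927  0.20096331  0.054     ]
 [ 0.53298945 -0.05660595  0.054     ]]
side [330 237  20  28 168] [339.21428571 252.89285714] ((26.250001907348633, 21.75), (31.11269760131836, 10.606600761413574), 45.0)
```

View pics/c.png

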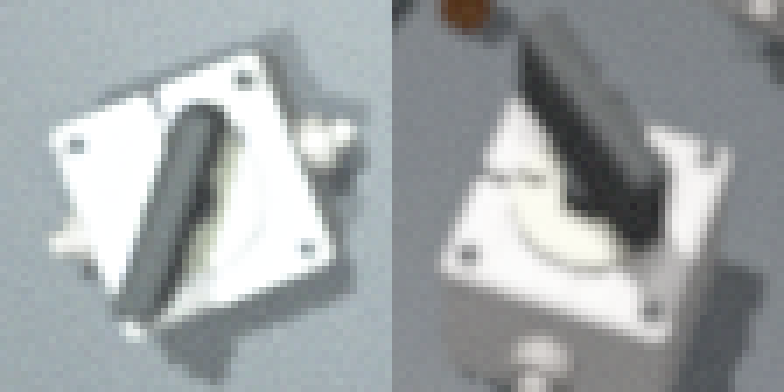

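The crops show the bar's top face running from top-view px (285.6,245.4) to (276.6,274.6), with the block centre near (284.4,258.1). In the side view its top ridge runs from about (331,232) to (349,254).

Run:
```python
from workcell import bot, eyes, job
from h import *
from scipy.spatial.transform import Rotation as R
d=eyes.snapshot("top");s=bot.get_state()
e=ray(d,[(285.6,245.4),(276.6,274.6)],.109);print(e,np.linalg.norm(e[0]-e[1]),e.mean(0))
print("block",ray(d,[(284.4,258.1)],.054))
Rt=R.from_quat(s["eef_rot"]).as_matrix()
print(Rt.round(3))
v=Rt.T@(e[1]-e[0]);print("bar angle in tool (x axis->bar)",np.arctan2(v[1],v[0]))
c=(e.mean(0)+ray(d,[(284.4,258.1)],.054)[0])/2
print("shift tool",Rt.T@(np.r_[c[:2],.073]-s["position"]))
w=eyes.snapshot("wrist");print(w["tool_from_camera"],w["fx"],w["cx"],w["cy"])
```

```text
[[0.54028185 0.06560592 0.109     ]
 [0.49054073 0.08132883 0.109     ]] 0.052166935734079205 [0.51541129 0.07346737 0.109     ]
block [[0.51331658 0.07542709 0.054     ]]
[[ 0.924  0.383 -0.   ]
 [ 0.383 -0.924  0.001]
 [ 0.    -0.001 -1.   ]]
bar angle in tool (x axis->bar) -2.442655829037835
shift tool [ 0.50358897 -0.44651574  0.16574272]
[[-8.46051325e-04 -9.63657419e-01 -2.67139782e-01  6.90614503e-02]
 [ 9.99999604e-01 -8.89150552e-04  4.03741300e-05  4.07397877e-04]
 [-2.76434315e-04 -2.67139642e-01  9.63657789e-01 -1.46256380e-01]
 [ 0.00000000e+00  0.00000000e+00  0.00000000e+00  1.00000000e+00]] 280.6312689773432 321.17971805062473 201.57096900482836
```

Emit:
{"name": "move_arm", "arguments": {"plan": [[[0.042, -0.037, 0, -0.18], [0.084, -0.074, 0, -0.36], [0.126, -0.112, 0, -0.54], [0.168, -0.149, 0, -0.72], [0.21, -0.186, 0, -0.9], [0.252, -0.223, 0, -1.08], [0.294, -0.26, 0, -1.26], [0.336, -0.298, 0, -1.44], [0.378, -0.335, 0, -1.62], [0.42, -0.372, 0, -1.8], [0.462, -0.41, 0, -1.98], [0.504, -0.447, 0, -2.16]]], "gripper": -1}}

```text
time_s: 1.8
position: [0.5153, 0.0766, 0.2389]
eef_rot: [0.287, 0.958, -0.0, 0.0]
force: [0.1, 0.5, 0.7]
grip_width: 0.0884
grip_force: 0.0
```

Emit:
{"name": "move_arm", "arguments": {"plan": [[[0, 0, 0.03, -0.14], [0, 0, 0.06, -0.28], [0, 0, 0.08, -0.28], [0, 0, 0.08, -0.28], [0, 0, 0.08, -0.28]]]}}

```text
time_s: 2.42
position: [0.5152, 0.0746, 0.1596]
eef_rot: [0.154, 0.988, 0.0, 0.001]
force: [1.0, -0.8, 0.5]
grip_width: 0.0883
grip_force: 0.0
```

Run:
```python
from workcell import bot, eyes, job
from h import *
from scipy.spatial.transform import Rotation as R
s=bot.get_state();w=eyes.snapshot("wrist")
T=np.eye(4);T[:3,:3]=R.from_quat(s["eef_rot"]).as_matrix();T[:3,3]=s["position"]
T=T@w["tool_from_camera"]
print(s["position"],s["qpos"]);np.savez("w1.npz",T=T)
cv2.imwrite("pics/w1.png",w["image"])
print("expected centre px",proj(w,[[.5144,.0744,.109],[.5144,.0744,.054]],T), "tcp",proj(w,[s["position"]],T))
```

```text
[0.51522287 0.0745686  0.15962391] [-8.45257147e-02  1.46677836e-01  1.81662472e+00  4.02290467e-07
  1.17708874e+00 -1.34630867e+00]
expected centre px [[320.72839297 217.85859781]
 [320.8065186  198.62640835]] tcp [[321.33682964 248.07954206]]
```

View pics/w1.png

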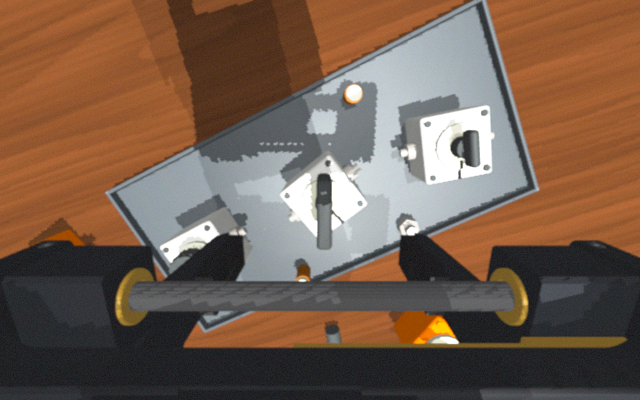

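The wrist view shows the tee bar as a near-vertical dark strip (317–331, 175–248). The wing is at (470,148), and the round plug's block is at lower left beside the left finger.

Run:
```python
from h import *
im=cv2.imread("pics/w1.png");T=np.load("w1.npz")["T"]
from workcell import eyes,bot
w=eyes.snapshot("wrist");s=bot.get_state()
from scipy.spatial.transform import Rotation as R
Rt=R.from_quat(s["eef_rot"]).as_matrix()
# tool-frame prediction of top-face ends at present pose
c=w["image"].max(2)
for v in range(170,256,6): 
    xs=np.where(c[v,305:345]<115)[0]+305
    print(v,xs.min() if len(xs) else None,xs.max() if len(xs) else None,c[v,324])
c0=np.array([.5144,.0744,.109])
print(proj(w,[c0+Rt[:,0]*.028,c0-Rt[:,0]*.028],T),"bar dir in tool",Rt.T@np.array([.0497,-.0157,0]))
cv2.imwrite("pics/w1c.png",cv2.resize(im[145:265,264:384],None,fx=5,fy=5,interpolation=cv2.INTER_NEAREST))
```

```text
170 None None 205
176 318 329 50
182 317 330 64
188 317 330 74
194 317 330 91
200 316 330 73
206 316 330 136
212 317 333 135
218 317 318 140
224 318 319 134
230 318 330 133
236 318 330 130
242 317 330 125
248 None None 122
254 None None 186
[[320.67909307 180.64327123]
 [320.77427004 252.49010749]] bar dir in tool [-0.05212045  0.00015931  0.00011589]
```

View pics/w1c.png

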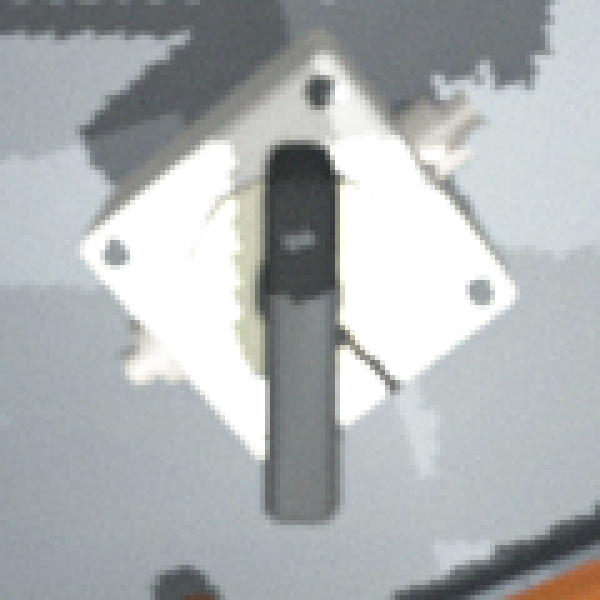

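Emit:
{"name": "move_arm", "arguments": {"plan": [[[0.0015, 0.002, 0.03, 0], [0.0015, 0.002, 0.06, 0], [0.0015, 0.002, 0.086, 0], [0.0015, 0.002, 0.086, 0], [0.0015, 0.002, 0.086, 0]]]}}

```text
time_s: 3.15
position: [0.5149, 0.0769, 0.0742]
eef_rot: [0.154, 0.988, 0.0, 0.001]
force: [-0.5, 0.2, 0.2]
grip_width: 0.0879
grip_force: 0.0
```

Emit:
{"name": "move_arm", "arguments": {"plan": [[[0, 0, 0, 0], [0, 0, 0, 0], [0, 0, 0, 0], [0, 0, 0, 0], [0, 0, 0, 0], [0, 0, 0, 0], [0, 0, 0, 0], [0, 0, 0, 0]]], "gripper": 1, "newtons": 50}}

```text
time_s: 4.15
position: [0.5139, 0.0772, 0.0727]
eef_rot: [0.154, 0.988, 0.0, 0.0]
force: [0.2, 1.7, -1.2]
grip_width: 0.0115
grip_force: 50.0
```

Run:
```python
from workcell import bot
s=bot.get_state();print({k:s[k] for k in("position","force","moment","grip_width","grip_force","qpos","effort")})
```

```text
{'position': array([0.51386329, 0.07718941, 0.07271979]), 'force': array([ 0.22237431,  1.66094148, -1.17087824]), 'moment': array([ 0.24666638, -0.1463866 , -0.03062947]), 'grip_width': 0.011503451165531668, 'grip_force': 49.996173810213804, 'qpos': array([-7.98355845e-02,  2.77307706e-01,  1.86618431e+00,  4.75842671e-04,
        9.98003675e-01, -1.34193128e+00]), 'effort': array([-2.40415692e+00, -4.07127357e+01, -2.66741520e+01, -9.73823927e-01,
        2.36914996e-01, -1.49834377e-02])}
```

Solid grip. Now I'll turn clockwise in steps and watch the twist.

Emit:
{"name": "move_arm", "arguments": {"plan": [[[0, 0, 0, 0.08], [0, 0, 0, 0.16], [0, 0, 0, 0.24], [0, 0, 0, 0.3], [0, 0, 0, 0.3], [0, 0, 0, 0.3]]]}}

```text
time_s: 4.9
position: [0.514, 0.0774, 0.0727]
eef_rot: [0.299, 0.954, 0.0, 0.0]
force: [1.1, 3.9, -1.2]
grip_width: 0.0114
grip_force: 50.0
```

```bash
cat > st.py <<'E'
from workcell import bot
import numpy as np
s=bot.get_state();q=s["eef_rot"]
print("yaw cw from start %.3f"%(2*np.arctan2(.988,.154)-2*np.arctan2(q[1],q[0])),"F",s["force"].round(2),"M",s["moment"].round(3),"q6 %.4f eff6 %.3f grip %.4f"%(s["qpos"][5],s["effort"][5],s["grip_width"]),"t",s["time_s"])
E
python3 st.py
```

```text
yaw cw from start 0.298 F [ 1.13  3.89 -1.21] M [ 0.659 -0.369 -0.022] q6 -1.0431 eff6 -0.016 grip 0.0114 t 4.9
```

Emit:
{"name": "move_arm", "arguments": {"plan": [[[0, 0, 0, 0.05], [0, 0, 0, 0.1], [0, 0, 0, 0.1], [0, 0, 0, 0.1]]]}}

```text
time_s: 5.4
position: [0.514, 0.0775, 0.0727]
eef_rot: [0.346, 0.938, 0.0, 0.0]
force: [1.4, 4.1, -2.2]
grip_width: 0.0117
grip_force: 50.0
```

```bash
python3 st.py
```

```text
yaw cw from start 0.398 F [ 1.35  4.14 -2.24] M [ 0.73  -0.492 -0.055] q6 -0.9435 eff6 -0.018 grip 0.0117 t 5.4
```

Emit:
{"name": "move_arm", "arguments": {"plan": [[[0, 0, 0, 0.05], [0, 0, 0, 0.1]]]}}

```text
time_s: 5.65
position: [0.5141, 0.0775, 0.0728]
eef_rot: [0.394, 0.919, 0.001, 0.0]
force: [3.7, 5.4, -1.6]
grip_width: 0.0115
grip_force: 50.0
```

```bash
python3 st.py
```

```text
yaw cw from start 0.500 F [ 3.69  5.42 -1.55] M [ 0.863 -0.535  0.036] q6 -0.8419 eff6 -0.496 grip 0.0115 t 5.65
```

Emit:
{"name": "move_arm", "arguments": {"plan": [[[0, 0, 0, 0.05], [0, 0, 0, 0.1]]]}}

```text
time_s: 5.9
position: [0.5142, 0.0776, 0.0727]
eef_rot: [0.439, 0.898, 0.001, 0.0]
force: [2.5, 5.1, -2.1]
grip_width: 0.0119
grip_force: 50.0
```

```bash
python3 st.py
```

```text
yaw cw from start 0.600 F [ 2.48  5.06 -2.14] M [ 0.904 -0.592  0.019] q6 -0.7420 eff6 -0.490 grip 0.0119 t 5.9
```

Emit:
{"name": "move_arm", "arguments": {"plan": [[[0, 0, 0, 0.05], [0, 0, 0, 0.1]]]}}

```text
time_s: 6.15
position: [0.5142, 0.0776, 0.0727]
eef_rot: [0.483, 0.875, 0.001, 0.0]
force: [3.5, 5.4, -3.3]
grip_width: 0.0115
grip_force: 50.0
```

```bash
python3 st.py
```

```text
yaw cw from start 0.700 F [ 3.54  5.42 -3.25] M [ 0.942 -0.707 -0.048] q6 -0.6419 eff6 -0.490 grip 0.0115 t 6.15
```

Emit:
{"name": "move_arm", "arguments": {"plan": [[[0, 0, 0, 0.04], [0, 0, 0, 0.08], [0, 0, 0, 0.08]]]}}

```text
time_s: 6.52
position: [0.5143, 0.0777, 0.0727]
eef_rot: [0.518, 0.856, 0.001, 0.0]
force: [3.1, 6.0, -3.2]
grip_width: 0.0114
grip_force: 50.0
```

```bash
python3 st.py
python3 - <<'E'
from workcell import eyes
import cv2
from h import *
o=[]
for n in("side","top"):
    d=eyes.snapshot(n);p=proj(d,[[.5138,.076,.06]])[0].astype(int);print(n,p)
    o.append(cv2.resize(d["image"][p[1]-28:p[1]+28,p[0]-28:p[0]+28],None,fx=7,fy=7,interpolation=cv2.INTER_NEAREST))
cv2.imwrite("pics/s2.png",np.hstack(o))
E
```

```text
yaw cw from start 0.779 F [ 3.09  6.04 -3.22] M [ 0.987 -0.666 -0.014] q6 -0.5631 eff6 0.143 grip 0.0114 t 6.525
side [339 256]
top [283 258]
```

View pics/s2.png

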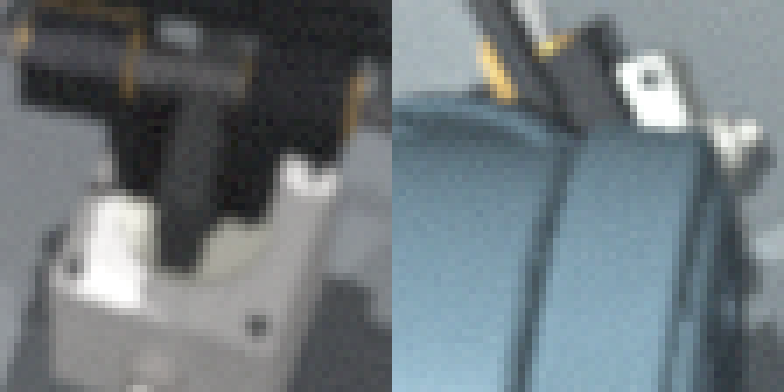

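The collar mark is hidden behind the fingers in both views. Twist is still about 0, so it's still loose; I'll continue in small steps.

Emit:
{"name": "move_arm", "arguments": {"plan": [[[0, 0, 0, 0.04], [0, 0, 0, 0.08], [0, 0, 0, 0.08]]]}}

```text
time_s: 7.0
position: [0.5144, 0.0777, 0.0727]
eef_rot: [0.551, 0.834, 0.001, 0.0]
force: [3.9, 6.2, -3.9]
grip_width: 0.0115
grip_force: 50.0
```

```bash
python3 st.py
```

```text
yaw cw from start 0.859 F [ 3.86  6.25 -3.86] M [ 0.992 -0.727 -0.045] q6 -0.4831 eff6 0.143 grip 0.0115 t 7.0
```

Emit:
{"name": "move_arm", "arguments": {"plan": [[[0, 0, 0, 0.04], [0, 0, 0, 0.08], [0, 0, 0, 0.08]]]}}

```text
time_s: 7.38
position: [0.5144, 0.0778, 0.0728]
eef_rot: [0.584, 0.812, 0.001, 0.0]
force: [4.2, 6.8, -3.8]
grip_width: 0.012
grip_force: 50.0
```

```bash
python3 st.py
```

```text
yaw cw from start 0.938 F [ 4.25  6.84 -3.84] M [ 1.075 -0.751  0.134] q6 -0.4033 eff6 0.278 grip 0.0120 t 7.375
```

Twist jumped to +0.13 N·m, so the plug has just gone snug at about 0.9 rad. I'll confirm with one more step.

Emit:
{"name": "move_arm", "arguments": {"plan": [[[0, 0, 0, 0.04], [0, 0, 0, 0.08], [0, 0, 0, 0.08]]]}}

```text
time_s: 7.75
position: [0.5145, 0.0778, 0.0728]
eef_rot: [0.616, 0.788, 0.001, 0.0]
force: [4.1, 6.8, -4.0]
grip_width: 0.0118
grip_force: 50.0
```

```bash
python3 st.py
```

```text
yaw cw from start 1.018 F [ 4.1   6.81 -3.96] M [ 1.071 -0.794  0.107] q6 -0.3233 eff6 0.287 grip 0.0118 t 7.75
```

Emit:
{"name": "move_arm", "arguments": {"plan": [[[0, 0, 0, 0.04], [0, 0, 0, 0.08], [0, 0, 0, 0.12], [0, 0, 0, 0.15], [0, 0, 0, 0.15], [0, 0, 0, 0.15]]]}}

```text
time_s: 8.5
position: [0.5147, 0.0778, 0.0727]
eef_rot: [0.673, 0.739, 0.001, 0.0]
force: [4.9, 5.7, -3.6]
grip_width: 0.0113
grip_force: 50.0
```

```bash
python3 st.py
```

```text
yaw cw from start 1.168 F [ 4.94  5.71 -3.64] M [ 1.02  -0.873  0.175] q6 -0.1737 eff6 0.153 grip 0.0113 t 8.5
```

The collar should have turned about 0.26. Now release, rise and look.

Emit:
{"name": "move_arm", "arguments": {"plan": [[[0, 0, 0, 0], [0, 0, 0, 0], [0, 0, 0, 0], [0, 0, 0, 0], [0, 0, 0, 0]]], "gripper": -1}}

```text
time_s: 9.12
position: [0.5138, 0.0769, 0.0727]
eef_rot: [0.674, 0.739, -0.0, -0.0]
force: [-0.3, -0.4, 0.9]
grip_width: 0.0595
grip_force: 0.0
```

Emit:
{"name": "move_arm", "arguments": {"plan": [[[0, 0, -0.03, 0], [0, 0, -0.08, 0], [0, 0, -0.13, 0], [0, 0, -0.13, 0], [0, 0, -0.13, 0]]]}}

```text
time_s: 9.75
position: [0.5134, 0.077, 0.2022]
eef_rot: [0.674, 0.739, -0.0, -0.0]
force: [-0.1, 0.5, 0.5]
grip_width: 0.0879
grip_force: 0.0
```

Run:
```python
from workcell import bot, eyes
from h import *
from scipy.spatial.transform import Rotation as R
s=bot.get_state();w=eyes.snapshot("wrist")
T=np.eye(4);T[:3,:3]=R.from_quat(s["eef_rot"]).as_matrix();T[:3,3]=s["position"];T=T@w["tool_from_camera"]
np.savez("w2.npz",T=T,**{k:w[k] for k in("fx","fy","cx","cy")})
p=proj(w,[[.514,.0765,.06]],T)[0].astype(int);print(p,s["position"],s["force"])
im=w["image"];cv2.imwrite("pics/w2.png",im)
d=eyes.snapshot("side");a=im[p[1]-45:p[1]+45,p[0]-45:p[0]+45];b=d["image"][256-32:256+24,339-28:339+28]
f=lambda i:cv2.resize(i,(400,400),interpolation=cv2.INTER_NEAREST)
cv2.imwrite("pics/w2c.png",np.hstack([f(a),f(b)]))
```

```text
[321 191] [0.51339817 0.07700758 0.20217005] [-0.07246984  0.49781139  0.48735333]
```

View pics/w2c.png

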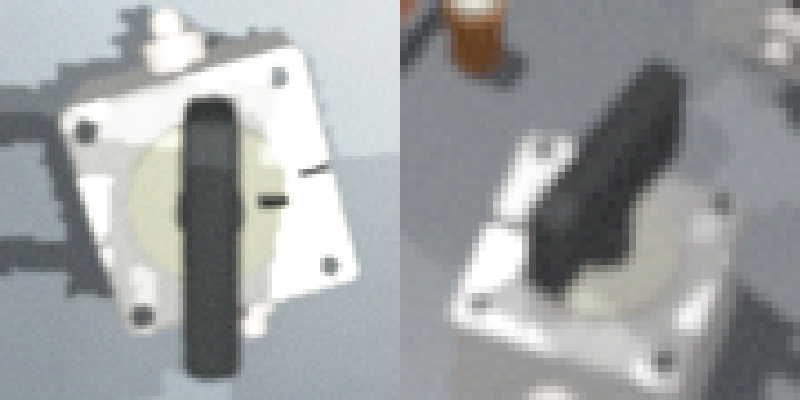

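The wrist view after release shows the block's mark at (300–328, 166–173) in the crop and the collar's mark at (258–288, 201). They are about 14–15° apart clockwise (≈0.25 rad), as wanted, and the gripper is clear.

```bash
python3 -c "
from workcell import job
print(job.job_done())"
```

```text
the job is handed in; nothing more can be done
None
```

The tee plug is snug, with its collar turned about 0.25 rad (14–15°) clockwise by the wrist camera; I let go, kept clear of the wing and round plugs, and handed the job in at about 10 s (the verdict isn't shown to me).

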